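# Make up the parcel kit and the notes kit

### The arm

A 6-joint arm with a two-finger parallel gripper is mounted at the origin on the work surface. World frame = base frame: x ahead of the robot, y to its left, z up, the work surface at z = 0. Lengths are in m, angles in rad, forces in N, time in s.
With the tool pointing down it reaches from about 0.275 to 0.85 m from the base axis. Payload 5.2 kg.
Tool frame: the origin (TCP) lies at the very end of the fingers, on their centre line; the grasp point (between the pads) lies ctrl.grip_depth behind it (ctrl.grip_depth is the distance from the TCP to the grasp point, in m); z points along the fingers, y is the line along which they close (so a half turn about z gives the same grasp; the last joint's range is limited). The gripper opens to 85 mm and grips with 20 to 120 N. Pads are 22 mm wide; open, the fingers measure 114 mm over their backs; the gripper's body (76 mm by 85 mm) begins 54 mm behind the grasp point. The pads swing forward as they close: fully open they stand 13 mm farther back than shut.
Start: joints at [-1.452, 0.259, 1.535, -0, 1.348, -0.203], TCP at [0.174, -0.522, 0.231] pointing down, gripper open.
Joint ranges: [-3.14, 3.14], [-0.91, 2.08], [0.19, 2.58], [-1.22, 4.36], [0.22, 2.71], [-3.12, 3.12]. Speed limits (rad/s): [2.57, 2.57, 3.14, 3.14, 3.14, 3.14].

### API

Orientations are given as a 3x3 rotation matrix whose columns are the frame's x, y, z axes.
In Python, from workcell import ctrl, camera, camera_model gives the robot as it stands.
- The arm moves only by the tool send_rows, never from a script. Its argument "steps" is a list of rows, each a list of 6 numbers: the shift along the tool's x, y, z in mm, then the turn, a rotation vector about the tool's x, y, z in rad. In form: [[tx, ty, tz, ax, ay, az], ...]. A call has 1 to 20 rows; each row shifts and turns the commanded pose from where the row before left it, along the tool's axes as they then stand; what a row does not reach is not made up. A row lasts 1/10 s, in which the tool goes at most 50 mm and 8.59 degrees, less where a joint would pass 70% of its speed; a pose out of reach is approached as far as the arm can. A call with a gripper value outside its range is refused whole. "claw" is the opening, from 0 (shut) to 1 (fully open), set as the call begins (left out, the last holds). The fingers move at their own pace and stop on an object; "newtons" is the grip in N (left out, the last holds). Time passes only in rows, so rows that do not move let the fingers close. It gives the time, the measured TCP pose, the force, the opening and the grip force at its end, in the units of the state.
- ctrl.sense(): the state, without advancing time (a new reading comes with each control period).
- camera(name): name is "scene" or "top"; returns the picture (480x640x3 uint8, red, green, blue); there is no depth.
- camera_model(name): a dict with "camera_matrix" (3x3 intrinsics, pixels), "world_from_camera" (4x4, takes a point from camera to world coordinates). Camera axes: x right, y up, looking along -z (the intrinsics and any distortion apply to the point x, -y, -z); pixel columns grow to the right and rows downward; lengths in m; the calibration is good to about 2 mm. A picture is of the moment at which its call begins. camera_model takes no time and is no camera call.
- ctrl.sign_off(): hands the job in; it is judged then, once.
The state is a dict: "clock": time; "q": joint angles; "qvel": joint speeds; "tau": joint torques, N m; "eef_pos": TCP position; "orientation": TCP orientation; "contact_force": force on the tool from outside, world axes, zero at the start; "wrist_torque": the same for the moment, N m; "gripper_width": finger opening in m; "grasp_force": force on a finger pad.
Only numpy, scipy, OpenCV 4.12 (cv2) and the standard library are available. Lean on these libraries where they do the work, as an engineer would, in place of code of your own. Each camera call takes 0.05 s, during which the arm holds its last target. There are 200 camera calls.

### The job

Make up two desk kits from the stock: in the walnut pencil tray put the roll of packing tape in the square pocket and the hand stamp in the narrow pocket, and in the bamboo tray put the note block in the large pocket and the tall glue stick in the small pocket. Each thing should stand upright (the tape lying flat, hole up, as it starts), flat on the floor of its pocket, and be let go. Leave the short glue stick, the tumbler, the bell and the hole punch where they are.

Things in the scene. Friction and masses are not known exactly. Their poses are not given: they have to be found in the camera images.
- walnut_tray: Dark walnut pencil tray, 116 mm (x) by 144 mm (y), fixed to the desk; recognised by its groove holding two pencils along its +x long side. Origin: centre of its underside; z up. Floor 3 mm thick, all rims and dividers 6 mm wide with their tops 9 mm above the desk. Besides the pencil groove it has two pockets: a square one, 80 x 80 mm inside, centred at x -12, y -26 mm, and a narrow oblong one, 80 mm (x) by 46 mm (y) inside, centred at x -12, y +43 mm.
- bamboo_tray: Pale bamboo tray, 88 mm (x) by 146 mm (y), fixed to the desk, with no pencils. Origin: centre of its underside; z up. Floor 3 mm thick, rims and dividers 6 mm wide with their tops 9 mm above the desk. Two square pockets: a large one, 76 x 76 mm inside, centred at x 0, y -29 mm, and a small one, 52 x 52 mm inside, centred at x -12, y +41 mm (a solid flat ledge 24 mm wide, level with the rims, fills the +x end beside it).
- tape_mid (a point): Roll of brown packing tape lying flat (hole upwards): outer diameter 56 mm, hole 38 mm, height 50 mm, about 90 g. Point at its centre, half-way up; z up.
- stamp_mid (a point): Wooden hand stamp standing on its rubber face, 78 mm high, about 70 g: oblong base 60 mm (x) by 25 mm (y) by 24 mm high, with a turned round handle on top at its middle, 24 mm across between 44 and 66 mm above the foot, slimmer above and below. Point on its axis half-way up (39 mm above its foot); x along the long side of the base, z up.
- notes_mid (a point): Block of white note paper, a 50 mm cube, about 100 g. Point at its centre; x and y square to its sides, z up.
- glue_tall_mid (a point): The tall glue stick, standing upright: white tube with grey foot and cap, diameter 30 mm, height 95 mm, about 60 g. Point at its centre, half-way up; z up.
- glue_short_mid (a point): The short glue stick, standing upright: same look, diameter 20 mm, height 60 mm. It belongs to no kit and stays where it is. Point at its centre, half-way up.
- tumbler: Frosted glass tumbler, standing, rim diameter 76 mm, height 95 mm; to be left alone. Origin: centre of its underside.
- bell: Chrome desk bell on a round black foot, diameter 80 mm, height 60 mm; to be left alone. Origin: centre of its underside.
- punch: Red hole punch with a press lever, about 85 mm (x) by 110 mm (y), height 65 mm; to be left alone. Origin: centre of its underside.
There are look-alikes about, which are no part of the job. Several things look just like the bamboo_tray: the one meant starts farthest to the robot's left. Leave any yellow look-alike of the part that bears glue_tall_mid alone.

How it is judged:
By the outcome, as a careful person would: the job done as asked, in the order asked, and still so for the second after the job is handed in, with the robot touching nothing.
It also fails if it takes over 101 s, if anything falls off the work surface, if the arm or the gripper's body presses on something with over 40 N, if the wrist force passes 120 N, or if a joint passes its speed limit or range.

## Working session

There is one attempt and no reset: what is moved stays moved. The work goes in short steps, Python scripts to look and compute and a tool call to move; the robot and the scene stay as the last step left them, time stands still between calls to the robot, and variables do not carry over. Pictures are saved under pics/ and viewed, at most 17 in all, crops included, and the job is handed in when it is done.

Besides the shell and the picture viewer there is one more tool, called after "Request:" by a JSON object that holds its "name" and its "arguments", one argument or row to a line. send_rows: Moves the arm, as the interface text tells. Its arguments: {"type":"object","properties":{"steps":{"type":"array","items":{"type":"array","items":{"type":"number"}}},"claw":{"type":"number"},"newtons":{"type":"number"}},"required":["steps"]}

```bash
mkdir -p pics; ls
python3 - <<'E'
from workcell import ctrl,camera,camera_model
import cv2
for n in("scene","top"):
    cv2.imwrite(f"pics/{n}0.png",camera(n)[:,:,::-1]); m=camera_model(n); print(n,m)
s=ctrl.sense();print(s,ctrl.grip_depth)
E
```

```text
pics
scene {'camera_matrix': array([[539.11320972,   0.        , 314.51305285],
       [  0.        , 539.11320972, 237.04843412],
       [  0.        ,   0.        ,   1.        ]]), 'world_from_camera': array([[-0.13977821, -0.56144588,  0.81562282,  1.45047444],
       [ 0.99014018, -0.08689823,  0.10986864,  0.12792461],
       [ 0.00919089,  0.82293816,  0.5680566 ,  0.72035984],
       [ 0.        ,  0.        ,  0.        ,  1.        ]])}
top {'camera_matrix': array([[523.82213327,   0.        , 318.31393409],
       [  0.        , 523.82213327, 233.8473222 ],
       [  0.        ,   0.        ,   1.        ]]), 'world_from_camera': array([[-0.01084447,  0.99234098, -0.12305196,  0.40565064],
       [-0.99977481, -0.0085154 ,  0.01943773,  0.0062103 ],
       [ 0.01824102,  0.12323504,  0.99220985,  1.2014897 ],
       [ 0.        ,  0.        ,  0.        ,  1.        ]])}
{'clock': 0.1, 'q': array([-1.45178106e+00,  2.59281088e-01,  1.53597301e+00, -1.78610020e-05,
        1.34801518e+00, -2.02791704e-01]), 'qvel': array([-0.00201239, -0.00097525, -0.00355461, -0.00204142,  0.00113804,
        0.00134724]), 'tau': array([ 4.39870710e-03, -4.46964312e+01, -2.91249418e+01, -1.43255197e-04,
        6.22600783e-03,  3.00283723e-06]), 'eef_pos': array([ 0.17391723, -0.52127326,  0.23055219]), 'orientation': array([[ 9.48664239e-01,  3.16284864e-01, -2.16369342e-04],
       [ 3.16284775e-01, -9.48662836e-01,  1.66269418e-03],
       [ 3.20623450e-04, -1.64577284e-03, -9.99998594e-01]]), 'contact_force': array([ 0.00612275, -0.57138755, -0.26420373]), 'wrist_torque': array([0.03434061, 0.0446524 , 0.02635487]), 'grasp_force': 0.0, 'gripper_width': 0.08548306914306425} 0.0187
```

View pics/scene0.png

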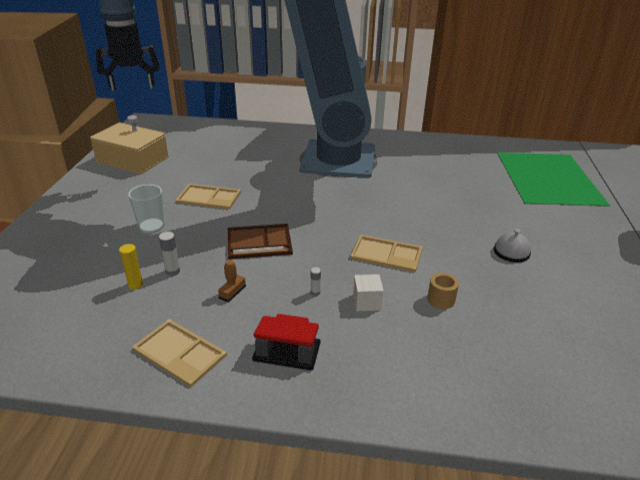

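View pics/top0.png

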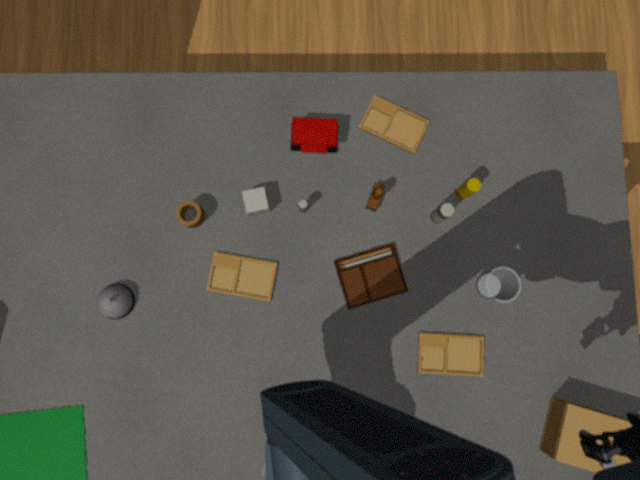

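Run:
```python
import cv2
t=cv2.imread("pics/top0.png");s=cv2.imread("pics/scene0.png")
def c(i,x,y,w,h,k,n):cv2.imwrite("pics/"+n,cv2.resize(i[y:y+h,x:x+w],None,fx=k,fy=k,interpolation=cv2.INTER_CUBIC))
c(t,170,175,160,135,4.4,"tl.png");c(t,330,165,160,150,4,"tr.png");c(s,220,215,250,150,3.2,"sc.png");c(s,110,210,190,130,4.2,"sl.png")
```

```text
(no output)
```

View pics/tl.png

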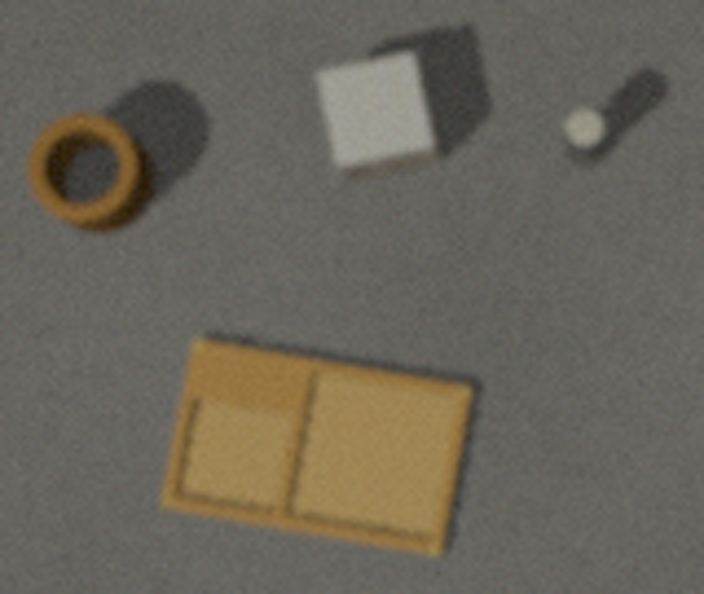

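View pics/tr.png

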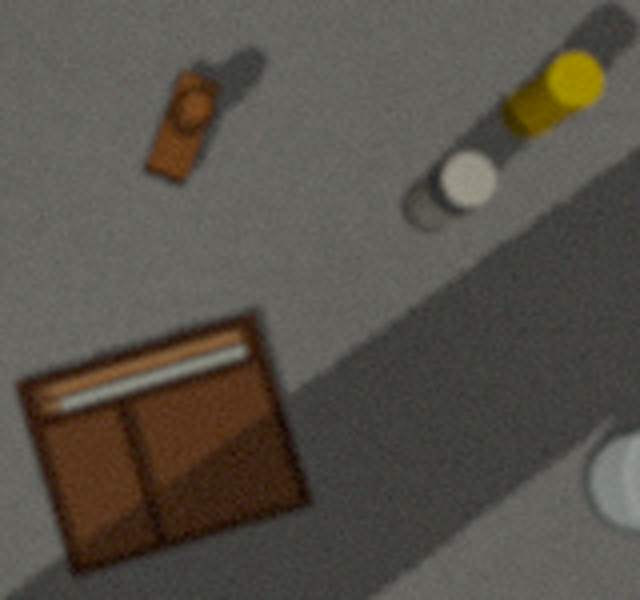

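View pics/sc.png

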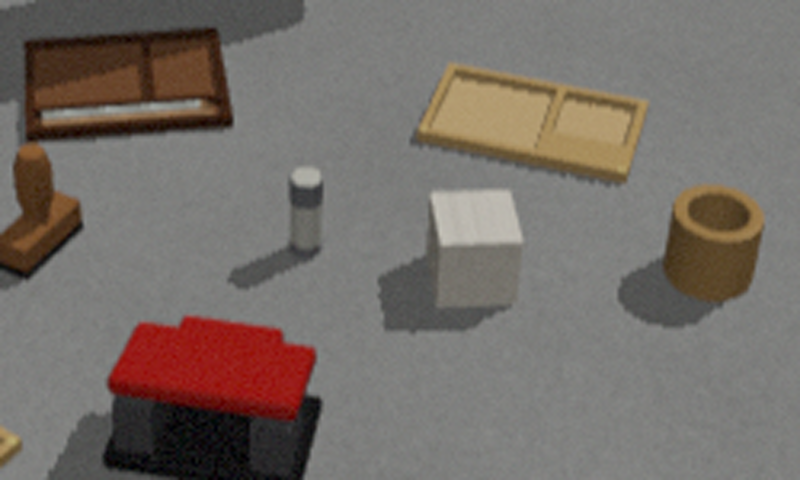

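View pics/sl.png

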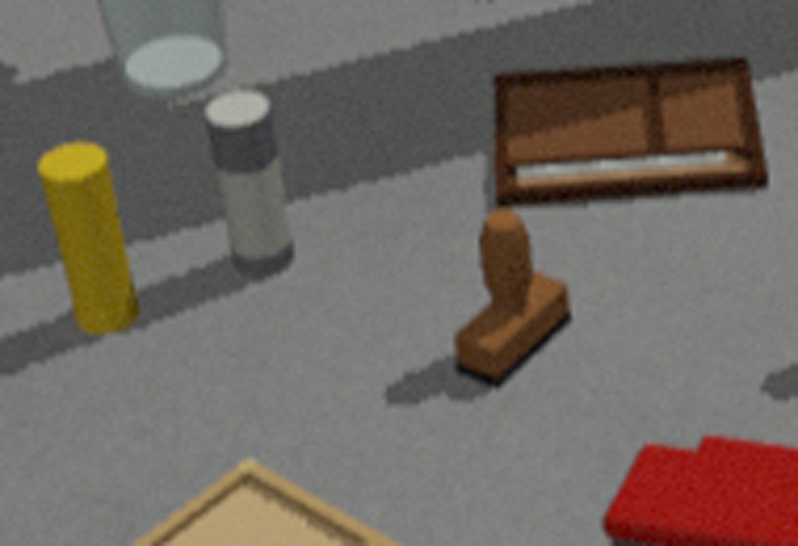

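```bash
cat > h.py <<'E'
import numpy as np
from workcell import camera_model
TL=(170,175,4.4);TR=(330,165,4);SC=(220,215,3.2);SL=(110,210,4.2)
def px(c,p):return [c[0]+(p[0]+.5)/c[2]-.5,c[1]+(p[1]+.5)/c[2]-.5]
def ray(n,p):
    m=camera_model(n);d=np.linalg.inv(m["camera_matrix"])@[*p,1];T=m["world_from_camera"]
    return T[:3,3],T[:3,:3]@(d*[1,-1,-1])
def tri(pt,ps):
    A=[];b=[];R=[]
    for n,p in(("top",pt),("scene",ps)):
        o,d=ray(n,p);d=d/np.linalg.norm(d);P=np.eye(3)-np.outer(d,d);A.append(P);b.append(P@o);R.append((P,o))
    x=np.linalg.solve(sum(A),sum(b));return x,max(np.linalg.norm(P@(x-o)) for P,o in R)
def at(n,p,z):
    o,d=ray(n,p);return o+d*(z-o[2])/d[2]
E
python3 - <<'E'
from h import *
np.set_printoptions(precision=4,suppress=True)
for n,a,b,z in(("tape",px(TL,(84,167)),px(SC,(717,215)),.05),("notes",px(TL,(376,111)),px(SC,(476,218)),.05),("stamp",px(TR,(194,102)),px(SL,(505,216)),.078),("glue",px(TR,(468,180)),px(SL,(238,108)),.095)):
    print(n,*tri(a,b),"at z:",at("top",a,z),at("scene",b,z))
for n,C,c,D,d in(("bam",TL,[(196,340),(474,382),(438,555),(163,508)],SC,[(648,100+0),(627,178),(420,135),(450,65)]),("wal",TR,[(18,383),(257,309),(311,502),(76,574)],SL,[(765,180),(500,194),(497,75),(746,60)])):
    if n=="bam": d=[d[1],d[2],d[3],d[0]]
    P=np.array([at("top",px(C,p),.009) for p in c]);S=np.array([at("scene",px(D,p),.009) for p in d])
    T=np.array([tri(px(C,p),px(D,q))[0] for p,q in zip(c,d)])
    print(n,P.mean(0),S.mean(0),"tri z",T[:,2]);
    for Q in(P,S):
        y=(Q[0]+Q[3]-Q[1]-Q[2])[:2]/2;x=(Q[0]+Q[1]-Q[2]-Q[3])[:2]/2
        print(" sizes",np.hypot(*x),np.hypot(*y),"yaw",np.degrees([np.arctan2(-y[0],y[1]),np.arctan2(x[1],x[0])]))
N=np.array([at("top",px(TL,p),.05)[:2] for p in[(317,72),(415,52),(434,153),(338,168)]])
for i in range(4):
    e=N[(i+1)%4]-N[i];print("note edge",np.hypot(*e),np.degrees(np.arctan2(e[1],e[0])))
N=np.array([at("top",px(TR,p),.024)[:2] for p in[(185,70),(218,80),(185,183),(147,168)]])
print("stampbase ctr",N.mean(0))
for i in range(4):
    e=N[(i+1)%4]-N[i];print("stamp edge",np.hypot(*e),np.degrees(np.arctan2(e[1],e[0])))
E
```

```text
tape [0.5989 0.2709 0.0473] 0.00013006468845757564 at z: [0.5984 0.2705 0.05  ] [0.6023 0.2702 0.05  ]
notes [0.6262 0.1241 0.0489] 0.0001618007481558909 at z: [0.626  0.1238 0.05  ] [0.6275 0.1242 0.05  ]
stamp [ 0.6397 -0.1476  0.081 ] 0.00024822793360805985 at z: [ 0.6403 -0.1478  0.078 ] [ 0.6359 -0.1492  0.078 ]
glue [ 0.5931 -0.2925  0.0952] 0.0004502979923602022 at z: [ 0.593  -0.2921  0.095 ] [ 0.5928 -0.2931  0.095 ]
bam [0.4589 0.1572 0.009 ] [0.461  0.1586 0.009 ] tri z [0.0048 0.0074 0.0079 0.0097]
 sizes 0.08908281344480637 0.14424294460668344 yaw [ -9.6909 -11.0721]
 sizes 0.09220530519625232 0.1438601347375395 yaw [-9.8931 -9.4996]
wal [ 0.4582 -0.1362  0.009 ] [ 0.458  -0.1347  0.009 ] tri z [0.0057 0.0111 0.0104 0.0089]
 sizes 0.11322351106916874 0.14189509232999167 yaw [16.4183 15.0403]
 sizes 0.11541864772308051 0.14033392359277533 yaw [14.5062 15.8443]
note edge 0.050606380210099944 -78.60416038906227
note edge 0.053000433922629986 -169.46652118341302
note edge 0.04892020054115646 98.58356501070259
note edge 0.05060309235709197 12.468621475295766
stampbase ctr [ 0.6382 -0.149 ]
stamp edge 0.01978203019451481 -107.6170333729077
stamp edge 0.06319961353011987 161.11007260437813
stamp edge 0.023280820428027583 67.66654752483397
stamp edge 0.06145937747827932 -22.118763648207487
```

Request:
{"name": "send_rows", "arguments": {
  "steps": [
    [10,-10,0,0,0,0],
    [20,-20,0,0,0,0],
    [30,-28,0,0,0,0],
    [30,-28,0,0,0,0],
    [30,-28,0,0,0,0],
    [30,-28,0,0,0,0],
    [30,-28,0,0,0,0],
    [30,-28,0,0,0,0],
    [30,-28,0,0,0,0],
    [30,-28,0,0,0,0],
    [30,-28,0,0,0,0],
    [30,-28,0,0,0,0],
    [30,-28,0,0,0,0],
    [30,-28,0,0,0,0],
    [30,-28,0,0,0,0],
    [30,-28,0,0,0,0],
    [30,-28,0,0,0,0],
    [30,-28,0,0,0,0],
    [30,-28,0,0,0,0],
    [30,-28,0,0,0,0]
  ],
  "claw": 1,
  "newtons": 30
}}

```text
clock: 2.1
eef_pos: [0.5453, 0.1674, 0.2312]
orientation: [[0.948, 0.317, -0.001], [0.317, -0.948, 0.0], [-0.001, -0.0, -1.0]]
contact_force: [0.8, -0.7, 0.3]
gripper_width: 0.0851
grasp_force: 0.0
```

```bash
cat > d.py <<'E'
import sys,numpy as np
from workcell import ctrl
# usage: d.py x y z yaw_x ; prints tool-frame delta mm (after turning first) and turn about tool z
def go(x,y,z,yaw=None):
    s=ctrl.sense();R=s["orientation"];p=s["eef_pos"];cy=np.arctan2(R[1,0],R[0,0])
    a=0 if yaw is None else -(((np.radians(yaw)-cy)+np.pi)%(2*np.pi)-np.pi)
    y2=cy-a;d=(np.array([x,y,z])-p)*1000
    X=np.array([np.cos(y2),np.sin(y2)]);Y=np.array([np.sin(y2),-np.cos(y2)])
    print("t%.2f"%s["clock"],"pos",p.round(4),"yaw%.1f"%np.degrees(cy),"tilt",R[:2,2].round(3),"w%.4f"%s["gripper_width"],"gf",round(float(s["grasp_force"]),1),"F",s["contact_force"].round(1))
    print(" turn tool z %.3f"%a,"then t",(X@d[:2]).round(1),(Y@d[:2]).round(1),(-d[2]).round(1))
a=[float(v) for v in sys.argv[1:]]
if a: go(*a)
E
python3 d.py .599 .270 .10
```

```text
t2.10 pos [0.5453 0.1674 0.2312] yaw18.5 tilt [-0.001  0.   ] w0.0851 gf 0.0 F [ 0.8 -0.7  0.3]
 turn tool z 0.000 then t 83.5 -80.3 131.2
```

Request:
{"name": "send_rows", "arguments": {
  "steps": [
    [28,-27,10,0,0,0],
    [28,-27,20,0,0,0],
    [20,-18,30,0,0,0],
    [7.5,-8,30,0,0,0],
    [0,0,30,0,0,0],
    [0,0,10,0,0,0],
    [0,0,0,0,0,0]
  ]
}}

```text
clock: 2.8
eef_pos: [0.5978, 0.2673, 0.0995]
orientation: [[0.949, 0.316, -0.004], [0.316, -0.949, -0.001], [-0.005, -0.0, -1.0]]
contact_force: [0.2, -1.3, 0.1]
gripper_width: 0.0854
grasp_force: 0.0
```

```bash
python3 d.py .599 .270 .015
python3 - <<'E'
from workcell import camera
import cv2,numpy as np
k=3
a=cv2.resize(camera("top")[150:270,120:250,::-1],None,fx=k,fy=k,interpolation=2);b=cv2.resize(camera("scene")[200:320,380:510,::-1],None,fx=k,fy=k,interpolation=2)
cv2.imwrite("pics/tape1.png",np.hstack([a,b]))
E
```

```text
t2.80 pos [0.5978 0.2673 0.0995] yaw18.5 tilt [-0.004 -0.001] w0.0854 gf 0.0 F [ 0.2 -1.3  0.1]
 turn tool z 0.000 then t 2.0 -2.2 84.5
```

View pics/tape1.png

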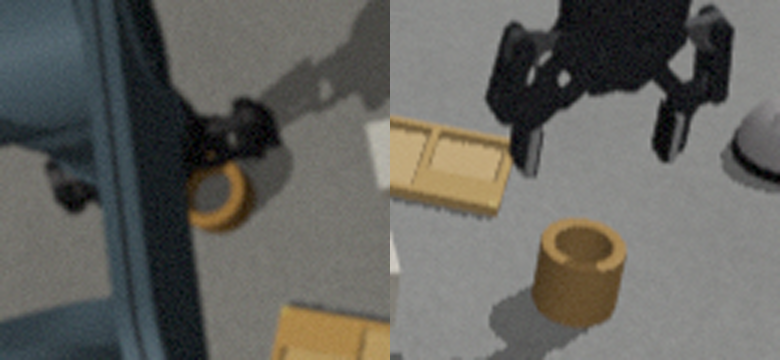

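Request:
{"name": "send_rows", "arguments": {
  "steps": [
    [1,-1,20,0,0,0],
    [1,-1,25,0,0,0],
    [0,0,25,0,0,0],
    [0,0,14,0,0,0],
    [0,0,0,0,0,0]
  ]
}}

```text
clock: 3.4
eef_pos: [0.6004, 0.2695, 0.0167]
orientation: [[0.949, 0.316, -0.002], [0.316, -0.949, -0.0], [-0.002, -0.0, -1.0]]
contact_force: [-0.4, -0.9, -0.2]
gripper_width: 0.0852
grasp_force: 0.0
```

Request:
{"name": "send_rows", "arguments": {
  "steps": [
    [0,0,0,0,0,0],
    [0,0,0,0,0,0],
    [0,0,0,0,0,0],
    [0,0,0,0,0,0],
    [0,0,0,0,0,0],
    [0,0,0,0,0,0],
    [0,0,0,0,0,0],
    [0,0,0,0,0,0]
  ],
  "claw": 0,
  "newtons": 35
}}

```text
clock: 4.2
eef_pos: [0.6025, 0.2703, 0.0197]
orientation: [[0.949, 0.316, 0.004], [0.316, -0.949, 0.001], [0.004, 0.0, -1.0]]
contact_force: [-1.0, -0.4, 6.1]
gripper_width: 0.0556
grasp_force: 37.5
```

```bash
python3 d.py .4534 -.1638 .10
```

```text
t4.20 pos [0.6025 0.2703 0.0197] yaw18.4 tilt [0.004 0.001] w0.0556 gf 37.5 F [-1.  -0.4  6.1]
 turn tool z 0.000 then t -278.8 364.7 -80.3
```

Request:
{"name": "send_rows", "arguments": {
  "steps": [
    [0,0,-15,0,0,0],
    [0,0,-30,0,0,0],
    [0,0,-35,0,0,0],
    [-6,8,-25,0,0,0],
    [-15,20,-15,0,0,0],
    [-25,32,0,0,0,0],
    [-25,33,0,0,0,0],
    [-25,33,0,0,0,0],
    [-25,33,0,0,0,0],
    [-25,33,0,0,0,0],
    [-25,33,0,0,0,0],
    [-25,33,0,0,0,0],
    [-25,33,0,0,0,0],
    [-25,33,0,0,0,0],
    [-25,33,0,0,0,0],
    [-20,26,0,0,0,0],
    [-10,13,0,0,0,0],
    [-3,2,0,0,0,0],
    [0,0,20,0,0,0],
    [0,0,20,0,0,0]
  ]
}}

```text
clock: 6.2
eef_pos: [0.4392, -0.2036, 0.0982]
orientation: [[0.949, 0.316, 0.002], [0.316, -0.949, -0.001], [0.002, 0.002, -1.0]]
contact_force: [-0.2, 0.9, -1.6]
gripper_width: 0.0553
grasp_force: 37.4
```

```bash
python3 d.py .4534 -.1638 .026
```

```text
t6.20 pos [ 0.4392 -0.2036  0.0982] yaw18.4 tilt [ 0.002 -0.001] w0.0553 gf 37.4 F [-0.2  0.9 -1.6]
 turn tool z 0.000 then t 26.1 -33.3 72.2
```

Request:
{"name": "send_rows", "arguments": {
  "steps": [
    [13,-17,0,0,0,0],
    [13,-16,0,0,0,0],
    [0,0,20,0,0,0],
    [0,0,25,0,0,0],
    [0,0,8,0,0,0],
    [0,0,0,0,0,0]
  ]
}}

```text
clock: 6.8
eef_pos: [0.4521, -0.163, 0.0437]
orientation: [[0.948, 0.317, -0.002], [0.317, -0.948, 0.002], [-0.002, -0.002, -1.0]]
contact_force: [-0.7, 0.6, 0.1]
gripper_width: 0.0558
grasp_force: 37.5
```

```bash
python3 d.py .4534 -.1638 .020
python3 - <<'E'
from workcell import camera
import cv2,numpy as np
k=3
a=cv2.resize(camera("top")[210:330,305:435,::-1],None,fx=k,fy=k,interpolation=2);b=cv2.resize(camera("scene")[170:290,195:325,::-1],None,fx=k,fy=k,interpolation=2)
cv2.imwrite("pics/tape2.png",np.hstack([a,b]))
E
```

```text
t6.80 pos [ 0.4521 -0.163   0.0437] yaw18.5 tilt [-0.002  0.002] w0.0558 gf 37.5 F [-0.7  0.6  0.1]
 turn tool z 0.000 then t 1.0 1.2 23.7
```

View pics/tape2.png

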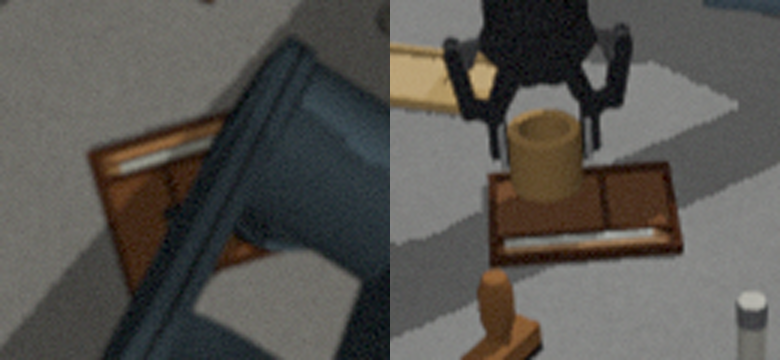

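Request:
{"name": "send_rows", "arguments": {
  "steps": [
    [1,1,8,0,0,0],
    [0,0,8,0,0,0],
    [0,0,2,0,0,0],
    [0,0,0,0,0,0],
    [0,0,0,0,0,0]
  ]
}}

```text
clock: 7.4
eef_pos: [0.4539, -0.1649, 0.0263]
orientation: [[0.949, 0.316, -0.0], [0.316, -0.949, 0.0], [-0.0, -0.0, -1.0]]
contact_force: [-0.2, -0.9, -0.2]
gripper_width: 0.0556
grasp_force: 37.5
```

Request:
{"name": "send_rows", "arguments": {
  "steps": [
    [0,0,2,0,0,0],
    [0,0,1,0,0,0],
    [0,0,0,0,0,0],
    [0,0,0,0,0,0]
  ]
}}

```text
clock: 7.8
eef_pos: [0.454, -0.1649, 0.0233]
orientation: [[0.949, 0.316, 0.0], [0.316, -0.949, 0.0], [0.0, -0.0, -1.0]]
contact_force: [-0.0, 0.4, -1.0]
gripper_width: 0.0553
grasp_force: 37.5
```

Request:
{"name": "send_rows", "arguments": {
  "steps": [
    [0,0,1.5,0,0,0],
    [0,0,0,0,0,0],
    [0,0,0,0,0,0]
  ]
}}

```text
clock: 8.1
eef_pos: [0.4541, -0.165, 0.0226]
orientation: [[0.949, 0.316, 0.0], [0.316, -0.949, -0.0], [0.0, 0.001, -1.0]]
contact_force: [-1.7, 0.7, 8.0]
gripper_width: 0.0559
grasp_force: 38.2
```

Request:
{"name": "send_rows", "arguments": {
  "steps": [
    [0,0,1.5,0,0,0],
    [0,0,0,0,0,0],
    [0,0,0,0,0,0]
  ]
}}

```text
clock: 8.4
eef_pos: [0.4541, -0.165, 0.0225]
orientation: [[0.949, 0.317, 0.001], [0.317, -0.949, -0.001], [0.0, 0.001, -1.0]]
contact_force: [-6.7, 2.7, 23.4]
gripper_width: 0.0559
grasp_force: 39.4
```

Request:
{"name": "send_rows", "arguments": {
  "steps": [
    [0,0,-1.5,0,0,0],
    [0,0,0,0,0,0],
    [0,0,0,0,0,0],
    [0,0,0,0,0,0],
    [0,0,0,0,0,0],
    [0,0,0,0,0,0]
  ],
  "claw": 1
}}

```text
clock: 9.0
eef_pos: [0.4539, -0.1648, 0.0216]
orientation: [[0.949, 0.316, -0.0], [0.316, -0.949, 0.0], [-0.0, -0.0, -1.0]]
contact_force: [-0.4, -0.2, 1.3]
gripper_width: 0.085
grasp_force: 0.0
```

Request:
{"name": "send_rows", "arguments": {
  "steps": [
    [0,0,-10,0,0,0],
    [0,0,-25,0,0,0],
    [0,0,-35,0,0,-0.12],
    [0,0,-35,0,0,-0.13],
    [0,0,-20,0,0,-0.13],
    [0,0,0,0,0,-0.13],
    [0,0,0,0,0,-0.13],
    [0,0,0,0,0,-0.13],
    [0,0,0,0,0,-0.12]
  ]
}}

```text
clock: 9.9
eef_pos: [0.454, -0.1649, 0.1477]
orientation: [[0.346, 0.938, 0.001], [0.938, -0.346, -0.0], [-0.0, 0.001, -1.0]]
contact_force: [0.1, -0.3, -1.0]
gripper_width: 0.0855
grasp_force: 0.0
```

```bash
python3 d.py .6385 -.1485 .036 69.5
```

```text
t9.90 pos [ 0.454  -0.1649  0.1477] yaw69.7 tilt [ 0.001 -0.   ] w0.0855 gf 0.0 F [ 0.1 -0.3 -1. ]
 turn tool z 0.004 then t 80.0 167.1 111.7
```

Request:
{"name": "send_rows", "arguments": {
  "steps": [
    [6,12,0,0,0,0],
    [12,25,0,0,0,0],
    [18,38,0,0,0,0],
    [18,38,0,0,0,0],
    [14,30,0,0,0,0],
    [9,18,0,0,0,0],
    [3,6,0,0,0,0],
    [0,0,0,0,0,0]
  ]
}}

```text
clock: 10.7
eef_pos: [0.6391, -0.1482, 0.1464]
orientation: [[0.352, 0.936, -0.0], [0.936, -0.352, 0.0], [0.0, -0.0, -1.0]]
contact_force: [-0.1, -0.1, 0.1]
gripper_width: 0.0857
grasp_force: 0.0
```

```bash
python3 d.py .6385 -.1485 .038 69.5
python3 - <<'E'
from workcell import camera
import cv2,numpy as np
k=3
a=cv2.resize(camera("top")[190:310,305:435,::-1],None,fx=k,fy=k,interpolation=2);b=cv2.resize(camera("scene")[190:310,170:300,::-1],None,fx=k,fy=k,interpolation=2)
cv2.imwrite("pics/st1.png",np.hstack([a,b]))
E
```

```text
t10.70 pos [ 0.6391 -0.1482  0.1464] yaw69.4 tilt [-0.  0.] w0.0857 gf 0.0 F [-0.1 -0.1  0.1]
 turn tool z -0.002 then t -0.5 -0.5 108.4
```

View pics/st1.png

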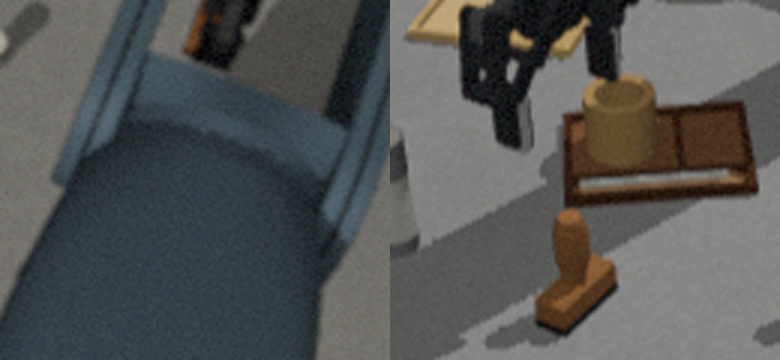

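Request:
{"name": "send_rows", "arguments": {
  "steps": [
    [0,0,15,0,0,0],
    [0,0,30,0,0,0],
    [0,0,30,0,0,0],
    [0,0,23,0,0,0],
    [0,0,10,0,0,0],
    [0,0,0,0,0,0],
    [0,0,0,0,0,0]
  ]
}}

```text
clock: 11.5
eef_pos: [0.6388, -0.1491, 0.0401]
orientation: [[0.352, 0.936, 0.001], [0.936, -0.352, -0.001], [-0.0, 0.002, -1.0]]
contact_force: [-1.3, -0.0, -0.0]
gripper_width: 0.0854
grasp_force: 0.0
```

Request:
{"name": "send_rows", "arguments": {
  "steps": [
    [0,0,0,0,0,0],
    [0,0,0,0,0,0],
    [0,0,0,0,0,0],
    [0,0,0,0,0,0],
    [0,0,0,0,0,0],
    [0,0,0,0,0,0],
    [0,0,0,0,0,0],
    [0,0,0,0,0,0],
    [0,0,0,0,0,0],
    [0,0,0,0,0,0]
  ],
  "claw": 0,
  "newtons": 35
}}

```text
clock: 12.5
eef_pos: [0.6388, -0.1488, 0.0392]
orientation: [[0.351, 0.936, 0.001], [0.936, -0.351, -0.0], [-0.0, 0.001, -1.0]]
contact_force: [0.8, 0.7, 5.1]
gripper_width: 0.0228
grasp_force: 34.4
```

Request:
{"name": "send_rows", "arguments": {
  "steps": [
    [0,0,-15,0,0,0],
    [0,0,-25,0,0,0],
    [0,0,-30,0,0,-0.12],
    [0,0,-20,0,0,-0.13],
    [0,0,0,0,0,-0.13],
    [0,0,0,0,0,-0.13],
    [0,0,0,0,0,-0.12],
    [0,0,0,0,0,0]
  ]
}}

```text
clock: 13.3
eef_pos: [0.6381, -0.1485, 0.1291]
orientation: [[-0.269, 0.963, -0.001], [0.963, 0.269, 0.0], [0.0, -0.001, -1.0]]
contact_force: [-0.2, 0.2, 0.2]
gripper_width: 0.0224
grasp_force: 34.5
```

```bash
python3 d.py .435 -.0973 .06 105.5
python3 - <<'E'
from workcell import camera
import cv2,numpy as np
cv2.imwrite("pics/st2.png",cv2.resize(camera("scene")[150:320,150:350,::-1],None,fx=3,fy=3,interpolation=2))
E
```

```text
t13.30 pos [ 0.6381 -0.1485  0.1291] yaw105.6 tilt [-0.001  0.   ] w0.0224 gf 34.5 F [-0.2  0.2  0.2]
 turn tool z 0.002 then t 103.6 -182.0 69.1
```

View pics/st2.png

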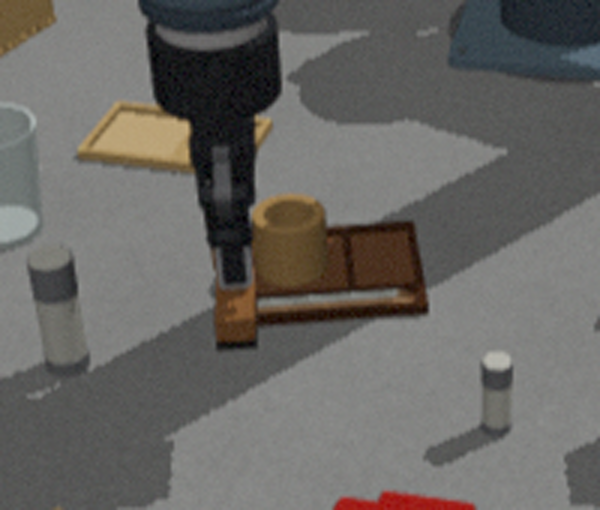

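Request:
{"name": "send_rows", "arguments": {
  "steps": [
    [5,-9,0,0,0,0],
    [11,-20,0,0,0,0],
    [18,-32,0,0,0,0],
    [20,-35,0,0,0,0],
    [20,-35,0,0,0,0],
    [16,-28,0,0,0,0],
    [9,-15,0,0,0,0],
    [4.6,-8,0,0,0,0],
    [0,0,15,0,0,0],
    [0,0,25,0,0,0],
    [0,0,20,0,0,0],
    [0,0,9,0,0,0],
    [0,0,0,0,0,0]
  ]
}}

```text
clock: 14.65
eef_pos: [0.4347, -0.0973, 0.0589]
orientation: [[-0.267, 0.964, -0.002], [0.964, 0.267, 0.001], [0.002, -0.002, -1.0]]
contact_force: [-0.4, 0.4, 0.1]
gripper_width: 0.0226
grasp_force: 34.5
```

```bash
python3 d.py .435 -.0973 .042 105.5
python3 - <<'E'
from workcell import camera
import cv2,numpy as np
cv2.imwrite("pics/st3.png",cv2.resize(camera("scene")[170:290,195:335,::-1],None,fx=4,fy=4,interpolation=2))
E
```

```text
t14.65 pos [ 0.4347 -0.0973  0.0589] yaw105.5 tilt [-0.002  0.001] w0.0226 gf 34.5 F [-0.4  0.4  0.1]
 turn tool z -0.000 then t -0.1 0.3 16.9
```

View pics/st3.png

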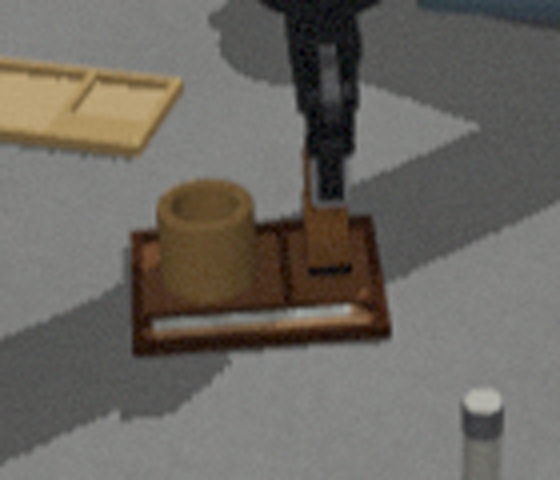

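Request:
{"name": "send_rows", "arguments": {
  "steps": [
    [0,0,8,0,0,0],
    [0,0,6,0,0,0],
    [0,0,1.5,0,0,0],
    [0,0,0,0,0,0],
    [0,0,0,0,0,0]
  ]
}}

```text
clock: 15.2
eef_pos: [0.4355, -0.0976, 0.0445]
orientation: [[-0.268, 0.963, 0.0], [0.963, 0.268, -0.0], [-0.0, 0.0, -1.0]]
contact_force: [-0.4, -0.5, -0.6]
gripper_width: 0.0232
grasp_force: 34.5
```

Request:
{"name": "send_rows", "arguments": {
  "steps": [
    [0,0,1.5,0,0,0],
    [0,0,0,0,0,0],
    [0,0,0,0,0,0]
  ]
}}

```text
clock: 15.5
eef_pos: [0.4354, -0.0976, 0.0429]
orientation: [[-0.268, 0.963, 0.0], [0.963, 0.268, -0.0], [-0.0, 0.0, -1.0]]
contact_force: [-0.4, -0.1, -0.8]
gripper_width: 0.0228
grasp_force: 34.5
```

Request:
{"name": "send_rows", "arguments": {
  "steps": [
    [0,0,1.5,0,0,0],
    [0,0,0,0,0,0],
    [0,0,0,0,0,0]
  ]
}}

```text
clock: 15.8
eef_pos: [0.4359, -0.0977, 0.0421]
orientation: [[-0.268, 0.963, 0.001], [0.963, 0.268, -0.0], [-0.001, 0.001, -1.0]]
contact_force: [-0.4, 0.9, 7.0]
gripper_width: 0.0231
grasp_force: 35.0
```

Request:
{"name": "send_rows", "arguments": {
  "steps": [
    [0,0,0,0,0,0],
    [0,0,0,0,0,0],
    [0,0,0,0,0,0],
    [0,0,0,0,0,0],
    [0,0,0,0,0,0],
    [0,0,0,0,0,0],
    [0,0,0,0,0,0],
    [0,0,0,0,0,0]
  ],
  "claw": 1
}}

```text
clock: 16.6
eef_pos: [0.4353, -0.0976, 0.0413]
orientation: [[-0.268, 0.964, -0.0], [0.964, 0.268, 0.0], [0.0, -0.0, -1.0]]
contact_force: [0.4, -0.4, -0.0]
gripper_width: 0.0851
grasp_force: 0.0
```

Request:
{"name": "send_rows", "arguments": {
  "steps": [
    [0,0,-10,0,0,0],
    [0,0,-20,0,0,0],
    [0,0,-30,0,0,0],
    [0,0,-30,0,0,0.08],
    [0,0,-10,0,0,0],
    [0,0,0,0,0,0]
  ]
}}

```text
clock: 17.2
eef_pos: [0.4365, -0.0981, 0.1432]
orientation: [[-0.191, 0.982, 0.004], [0.982, 0.191, -0.002], [-0.003, 0.003, -1.0]]
contact_force: [-0.6, -0.6, 0.3]
gripper_width: 0.0858
grasp_force: 0.0
```

```bash
python3 d.py .626 .124 .10 101
```

```text
t17.20 pos [ 0.4365 -0.0981  0.1432] yaw101.0 tilt [ 0.004 -0.002] w0.0858 gf 0.0 F [-0.6 -0.6  0.3]
 turn tool z 0.000 then t 181.9 228.4 43.2
```

Request:
{"name": "send_rows", "arguments": {
  "steps": [
    [11,14,0,0,0,0],
    [18,23,0,0,0,0],
    [24,30,0,0,0,0],
    [25,32,0,0,0,0],
    [26,32,0,0,0,0],
    [25,32,0,0,0,0],
    [22,27,0,0,0,0],
    [18,22,0,0,0,0],
    [13,16,10,0,0,0],
    [0,0,20,0,0,0],
    [0,0,14,0,0,0],
    [0,0,0,0,0,0]
  ]
}}

```text
clock: 18.4
eef_pos: [0.6218, 0.1242, 0.0932]
orientation: [[-0.19, 0.982, -0.008], [0.982, 0.19, -0.0], [0.001, -0.008, -1.0]]
contact_force: [-0.5, -0.2, 0.9]
gripper_width: 0.0854
grasp_force: 0.0
```

```bash
python3 d.py .626 .124 .015 101
python3 - <<'E'
from workcell import camera
import cv2,numpy as np
k=3
a=cv2.resize(camera("top")[150:270,190:320,::-1],None,fx=k,fy=k,interpolation=2);b=cv2.resize(camera("scene")[170:320,190:430,::-1],None,fx=k,fy=k,interpolation=2)
cv2.imwrite("pics/no1.png",b)
E
```

```text
t18.40 pos [0.6218 0.1242 0.0932] yaw101.0 tilt [-0.008 -0.   ] w0.0854 gf 0.0 F [-0.5 -0.2  0.9]
 turn tool z -0.000 then t -1.0 4.1 78.2
```

View pics/no1.png

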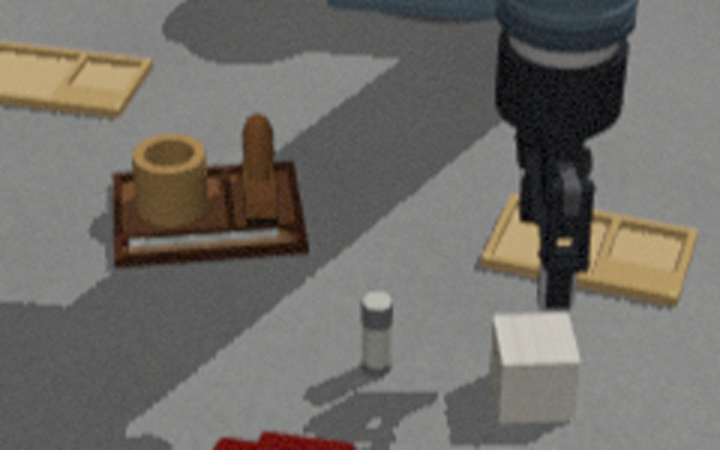

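Request:
{"name": "send_rows", "arguments": {
  "steps": [
    [0,0,10,0,0,0],
    [0,0,20,0,0,0],
    [0,0,25,0,0,0],
    [0,0,15,0,0,0],
    [0,0,8,0,0,0],
    [0,0,0,0,0,0],
    [0,0,0,0,0,0]
  ]
}}

```text
clock: 19.2
eef_pos: [0.6253, 0.1244, 0.02]
orientation: [[-0.19, 0.982, 0.001], [0.982, 0.19, 0.0], [-0.0, 0.001, -1.0]]
contact_force: [0.5, 0.5, 0.8]
gripper_width: 0.0853
grasp_force: 0.0
```

Request:
{"name": "send_rows", "arguments": {
  "steps": [
    [0,0,0,0,0,0],
    [0,0,0,0,0,0],
    [0,0,0,0,0,0],
    [0,0,0,0,0,0],
    [0,0,0,0,0,0],
    [0,0,0,0,0,0],
    [0,0,0,0,0,0],
    [0,0,0,0,0,0]
  ],
  "claw": 0,
  "newtons": 35
}}

```text
clock: 20.0
eef_pos: [0.6255, 0.1245, 0.0204]
orientation: [[-0.19, 0.982, 0.002], [0.982, 0.19, 0.0], [-0.0, 0.002, -1.0]]
contact_force: [-0.3, 0.3, 6.1]
gripper_width: 0.0493
grasp_force: 38.1
```

Request:
{"name": "send_rows", "arguments": {
  "steps": [
    [0,0,-15,0,0,0],
    [0,0,-25,0,0,0.12],
    [0,0,-30,0,0,0.13],
    [0,0,-20,0,0,0.12],
    [0,0,0,0,0,0],
    [0,0,0,0,0,0]
  ]
}}

```text
clock: 20.6
eef_pos: [0.6244, 0.1244, 0.1094]
orientation: [[0.175, 0.985, 0.0], [0.985, -0.175, 0.0], [0.0, 0.0, -1.0]]
contact_force: [-0.2, -0.0, -2.1]
gripper_width: 0.0494
grasp_force: 37.4
```

```bash
python3 d.py .455 .1294 .03 80
```

```text
t20.60 pos [0.6244 0.1244 0.1094] yaw79.9 tilt [0. 0.] w0.0494 gf 37.4 F [-0.2 -0.  -2.1]
 turn tool z -0.001 then t -24.5 -167.7 79.4
```

Request:
{"name": "send_rows", "arguments": {
  "steps": [
    [-2.5,-15,0,0,0,0],
    [-4,-28,0,0,0,0],
    [-5,-38,0,0,0,0],
    [-5,-38,0,0,0,0],
    [-5,-30,0,0,0,0],
    [-3,-18.7,0,0,0,0],
    [0,0,15,0,0,0],
    [0,0,25,0,0,0],
    [0,0,20,0,0,0],
    [0,0,8,0,0,0],
    [0,0,0,0,0,0],
    [0,0,0,0,0,0]
  ]
}}

```text
clock: 21.8
eef_pos: [0.4552, 0.1301, 0.0413]
orientation: [[0.177, 0.984, -0.001], [0.984, -0.177, -0.0], [-0.0, -0.001, -1.0]]
contact_force: [0.9, -0.6, -0.7]
gripper_width: 0.0496
grasp_force: 37.4
```

```bash
python3 d.py .455 .1294 .0234 80
python3 - <<'E'
from workcell import camera
import cv2,numpy as np
cv2.imwrite("pics/no2.png",cv2.resize(camera("scene")[180:290,325:455,::-1],None,fx=4,fy=4,interpolation=2))
E
```

```text
t21.80 pos [0.4552 0.1301 0.0413] yaw79.8 tilt [-0.001 -0.   ] w0.0496 gf 37.4 F [ 0.9 -0.6 -0.7]
 turn tool z -0.004 then t -0.8 -0.1 17.9
```

View pics/no2.png

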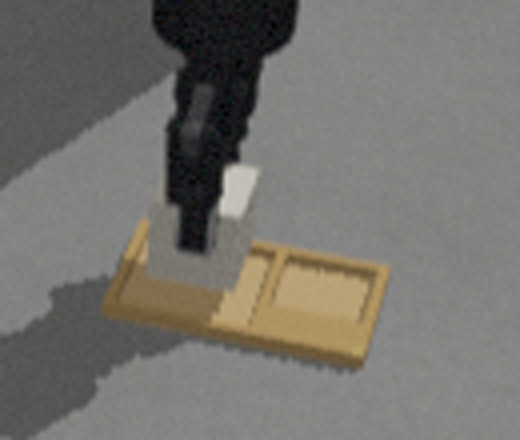

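Request:
{"name": "send_rows", "arguments": {
  "steps": [
    [0,0,8,0,0,0],
    [0,0,7,0,0,0],
    [0,0,1.5,0,0,0],
    [0,0,0,0,0,0],
    [0,0,0,0,0,0]
  ]
}}

```text
clock: 22.35
eef_pos: [0.4553, 0.1302, 0.0248]
orientation: [[0.178, 0.984, -0.0], [0.984, -0.178, -0.0], [-0.0, -0.0, -1.0]]
contact_force: [0.1, 0.1, -0.9]
gripper_width: 0.0496
grasp_force: 37.4
```

Request:
{"name": "send_rows", "arguments": {
  "steps": [
    [0,0,1.5,0,0,0],
    [0,0,0,0,0,0],
    [0,0,0,0,0,0]
  ]
}}

```text
clock: 22.65
eef_pos: [0.4554, 0.1302, 0.0234]
orientation: [[0.178, 0.984, 0.0], [0.984, -0.178, -0.0], [0.0, 0.0, -1.0]]
contact_force: [0.6, 0.4, -0.4]
gripper_width: 0.0496
grasp_force: 37.4
```

Request:
{"name": "send_rows", "arguments": {
  "steps": [
    [0,0,1,0,0,0],
    [0,0,0,0,0,0],
    [0,0,0,0,0,0]
  ]
}}

```text
clock: 22.95
eef_pos: [0.4554, 0.1302, 0.0234]
orientation: [[0.178, 0.984, 0.001], [0.984, -0.178, -0.0], [0.0, 0.001, -1.0]]
contact_force: [-3.4, -0.8, 10.9]
gripper_width: 0.0492
grasp_force: 38.7
```

Request:
{"name": "send_rows", "arguments": {
  "steps": [
    [0,0,0,0,0,0],
    [0,0,0,0,0,0],
    [0,0,0,0,0,0],
    [0,0,0,0,0,0],
    [0,0,0,0,0,0],
    [0,0,0,0,0,0]
  ],
  "claw": 1
}}

```text
clock: 23.55
eef_pos: [0.4552, 0.1302, 0.0222]
orientation: [[0.178, 0.984, -0.0], [0.984, -0.178, -0.0], [-0.0, -0.0, -1.0]]
contact_force: [-0.5, -0.4, 0.5]
gripper_width: 0.0851
grasp_force: 0.0
```

Request:
{"name": "send_rows", "arguments": {
  "steps": [
    [0,0,-10,0,0,0],
    [0,0,-25,0,0,0],
    [0,0,-35,0,0,-0.12],
    [0,0,-40,0,0,-0.12],
    [0,0,-30,0,0,-0.11],
    [0,0,-15,0,0,0],
    [0,0,0,0,0,0]
  ]
}}

```text
clock: 24.25
eef_pos: [0.4569, 0.1303, 0.1805]
orientation: [[-0.17, 0.985, 0.006], [0.985, 0.17, 0.0], [-0.001, 0.006, -1.0]]
contact_force: [0.4, 0.3, -0.3]
gripper_width: 0.0859
grasp_force: 0.0
```

```bash
python3 d.py .593 -.292 .16
```

```text
t24.25 pos [0.4569 0.1303 0.1805] yaw99.8 tilt [0.006 0.   ] w0.0859 gf 0.0 F [ 0.4  0.3 -0.3]
 turn tool z 0.000 then t -439.3 62.2 20.5
```

Request:
{"name": "send_rows", "arguments": {
  "steps": [
    [-15,2,0,0,0,0],
    [-30,4,0,0,0,0],
    [-42,6,0,0,0,0],
    [-42,6,0,0,0,0],
    [-42,6,0,0,0,0],
    [-42,6,0,0,0,0],
    [-42,6,0,0,0,0],
    [-42,6,0,0,0,0],
    [-42,6,0,0,0,0],
    [-42,6,0,0,0,0],
    [-35,5,0,0,0,0],
    [-18,2.5,0,0,0,0],
    [-5.3,0.7,10,0,0,0],
    [0,0,20,0,0,0],
    [0,0,10,0,0,0],
    [0,0,0,0,0,0],
    [0,0,0,0,0,0]
  ]
}}

```text
clock: 25.95
eef_pos: [0.5911, -0.2912, 0.1371]
orientation: [[-0.171, 0.985, -0.001], [0.985, 0.171, 0.001], [0.001, -0.001, -1.0]]
contact_force: [-0.3, -0.1, -0.3]
gripper_width: 0.0855
grasp_force: 0.0
```

```bash
python3 d.py .593 -.292 .036
python3 - <<'E'
from workcell import camera
import cv2,numpy as np
cv2.imwrite("pics/gl1.png",cv2.resize(camera("scene")[170:320,70:230,::-1],None,fx=3.5,fy=3.5,interpolation=2))
E
```

```text
t25.95 pos [ 0.5911 -0.2912  0.1371] yaw99.8 tilt [-0.001  0.001] w0.0855 gf 0.0 F [-0.3 -0.1 -0.3]
 turn tool z 0.000 then t -1.1 1.7 101.1
```

View pics/gl1.png

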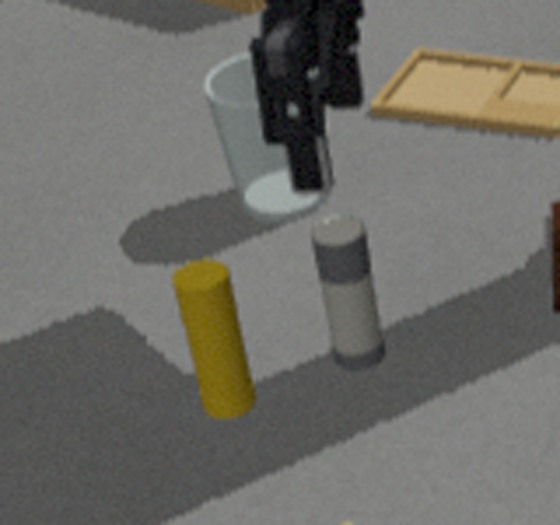

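Request:
{"name": "send_rows", "arguments": {
  "steps": [
    [-1,2,15,0,0,0],
    [0,0,25,0,0,0],
    [0,0,25,0,0,0],
    [0,0,22,0,0,0],
    [0,0,12,0,0,0],
    [0,0,0,0,0,0],
    [0,0,0,0,0,0]
  ]
}}

```text
clock: 26.7
eef_pos: [0.5939, -0.293, 0.0388]
orientation: [[-0.17, 0.985, 0.001], [0.985, 0.17, -0.0], [-0.001, 0.001, -1.0]]
contact_force: [0.2, -1.1, 0.5]
gripper_width: 0.0855
grasp_force: 0.0
```

Request:
{"name": "send_rows", "arguments": {
  "steps": [
    [0,0,0,0,0,0],
    [0,0,0,0,0,0],
    [0,0,0,0,0,0],
    [0,0,0,0,0,0],
    [0,0,0,0,0,0],
    [0,0,0,0,0,0],
    [0,0,0,0,0,0],
    [0,0,0,0,0,0],
    [0,0,0,0,0,0],
    [0,0,0,0,0,0]
  ],
  "claw": 0,
  "newtons": 35
}}

```text
clock: 27.7
eef_pos: [0.5937, -0.293, 0.039]
orientation: [[-0.17, 0.985, 0.001], [0.985, 0.17, -0.001], [-0.001, 0.001, -1.0]]
contact_force: [0.1, 0.2, 5.4]
gripper_width: 0.0291
grasp_force: 34.5
```

Request:
{"name": "send_rows", "arguments": {
  "steps": [
    [0,0,-15,0,0,0],
    [0,0,-30,0,0,0],
    [0,0,-40,0,0,0],
    [0,0,-40,0,0,0.11],
    [0,0,-20,0,0,0.12],
    [0,0,0,0,0,0.12],
    [0,0,0,0,0,0]
  ]
}}

```text
clock: 28.4
eef_pos: [0.5937, -0.2929, 0.1849]
orientation: [[0.179, 0.984, 0.002], [0.984, -0.179, -0.001], [-0.001, 0.002, -1.0]]
contact_force: [-0.0, 0.2, -1.4]
gripper_width: 0.0292
grasp_force: 34.5
```

```bash
python3 d.py .4553 .2005 .06
```

```text
t28.40 pos [ 0.5937 -0.2929  0.1849] yaw79.7 tilt [ 0.002 -0.001] w0.0292 gf 34.5 F [-0.   0.2 -1.4]
 turn tool z 0.000 then t 460.7 -224.5 124.9
```

Request:
{"name": "send_rows", "arguments": {
  "steps": [
    [12,-6,0,0,0,0],
    [24,-11.7,0,0,0,0],
    [35,-17,0,0,0,0],
    [35,-17,0,0,0,0],
    [35,-17,0,0,0,0],
    [35,-17,0,0,0,0],
    [35,-17,0,0,0,0],
    [35,-17,0,0,0,0],
    [35,-17,0,0,0,0],
    [35,-17,0,0,0,0],
    [35,-17,0,0,0,0],
    [35,-17,0,0,0,0],
    [30,-14.6,0,0,0,0],
    [22,-11,0,0,0,0],
    [14,-7,0,0,0,0],
    [8.7,-4.2,0,0,0,0],
    [0,0,0,0,0,0],
    [0,0,0,0,0,0]
  ]
}}

```text
clock: 30.2
eef_pos: [0.4542, 0.2002, 0.183]
orientation: [[0.177, 0.984, -0.001], [0.984, -0.177, -0.001], [-0.001, -0.001, -1.0]]
contact_force: [-0.1, -0.4, -0.8]
gripper_width: 0.0296
grasp_force: 34.6
```

Request:
{"name": "send_rows", "arguments": {
  "steps": [
    [0,0,20,0,0,0],
    [0,0,35,0,0,0],
    [0,0,35,0,0,0],
    [0,0,25,0,0,0],
    [0,0,10,0,0,0],
    [0,0,0,0,0,0],
    [0,0,0,0,0,0]
  ]
}}

```text
clock: 30.9
eef_pos: [0.4556, 0.2003, 0.0592]
orientation: [[0.179, 0.984, 0.001], [0.984, -0.179, 0.0], [0.0, 0.001, -1.0]]
contact_force: [-0.2, 0.1, -0.6]
gripper_width: 0.0294
grasp_force: 34.6
```

```bash
python3 d.py .4553 .2005 .042
python3 - <<'E'
from workcell import camera
import cv2,numpy as np
cv2.imwrite("pics/gl2.png",cv2.resize(camera("scene")[170:290,325:455,::-1],None,fx=4,fy=4,interpolation=2))
E
```

```text
t30.90 pos [0.4556 0.2003 0.0592] yaw79.7 tilt [0.001 0.   ] w0.0294 gf 34.6 F [-0.2  0.1 -0.6]
 turn tool z 0.000 then t 0.2 -0.3 17.2
```

View pics/gl2.png

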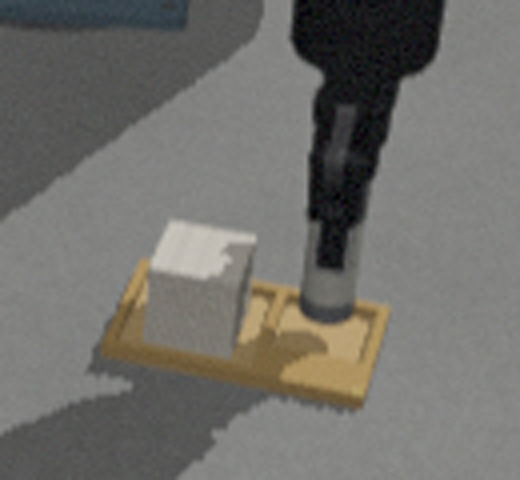

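Request:
{"name": "send_rows", "arguments": {
  "steps": [
    [0,0,8,0,0,0],
    [0,0,6,0,0,0],
    [0,0,2,0,0,0],
    [0,0,0,0,0,0],
    [0,0,0,0,0,0]
  ]
}}

```text
clock: 31.45
eef_pos: [0.4546, 0.2006, 0.0423]
orientation: [[0.178, 0.984, -0.0], [0.984, -0.178, 0.0], [0.0, -0.0, -1.0]]
contact_force: [0.7, 0.3, -0.9]
gripper_width: 0.0295
grasp_force: 34.8
```

Request:
{"name": "send_rows", "arguments": {
  "steps": [
    [0,0,1.5,0,0,0],
    [0,0,0,0,0,0],
    [0,0,0,0,0,0]
  ]
}}

```text
clock: 31.75
eef_pos: [0.4548, 0.2007, 0.0419]
orientation: [[0.178, 0.984, 0.001], [0.984, -0.178, 0.0], [0.0, 0.001, -1.0]]
contact_force: [-3.4, -0.2, 9.3]
gripper_width: 0.0296
grasp_force: 35.9
```

Request:
{"name": "send_rows", "arguments": {
  "steps": [
    [0,0,0.5,0,0,0],
    [0,0,0,0,0,0],
    [0,0,0,0,0,0]
  ]
}}

```text
clock: 32.05
eef_pos: [0.4548, 0.2007, 0.0419]
orientation: [[0.178, 0.984, 0.001], [0.984, -0.178, 0.0], [0.0, 0.001, -1.0]]
contact_force: [-3.9, -0.7, 14.5]
gripper_width: 0.0291
grasp_force: 36.4
```

Request:
{"name": "send_rows", "arguments": {
  "steps": [
    [0,0,-1,0,0,0],
    [0,0,0,0,0,0],
    [0,0,0,0,0,0],
    [0,0,0,0,0,0],
    [0,0,0,0,0,0],
    [0,0,0,0,0,0],
    [0,0,0,0,0,0],
    [0,0,0,0,0,0]
  ],
  "claw": 1
}}

```text
clock: 32.85
eef_pos: [0.4546, 0.2005, 0.0413]
orientation: [[0.178, 0.984, -0.0], [0.984, -0.178, 0.0], [0.0, -0.0, -1.0]]
contact_force: [-0.0, -0.0, -0.2]
gripper_width: 0.0856
grasp_force: 0.0
```

Request:
{"name": "send_rows", "arguments": {
  "steps": [
    [0,0,-10,0,0,0],
    [0,0,-25,0,0,0],
    [0,0,-35,0,0,0],
    [0,0,-40,0,0,0],
    [0,0,-40,0,0,0],
    [10,0,-20,0,0,0],
    [30,0,0,0,0,0],
    [35,0,0,0,0,0],
    [35,0,0,0,0,0],
    [35,0,0,0,0,0],
    [20,0,0,0,0,0],
    [0,0,0,0,0,0],
    [0,0,0,0,0,0]
  ]
}}

```text
clock: 34.15
eef_pos: [0.4835, 0.3627, 0.2115]
orientation: [[0.177, 0.984, -0.0], [0.984, -0.177, -0.001], [-0.001, -0.0, -1.0]]
contact_force: [-0.5, -0.7, 0.9]
gripper_width: 0.0851
grasp_force: 0.0
```

Run:
```python
from workcell import camera
import cv2
cv2.imwrite("pics/end.png",cv2.resize(camera("scene")[170:370,95:545,::-1],None,fx=1.75,fy=1.75,interpolation=2))
```

```text
(no output)
```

View pics/end.png

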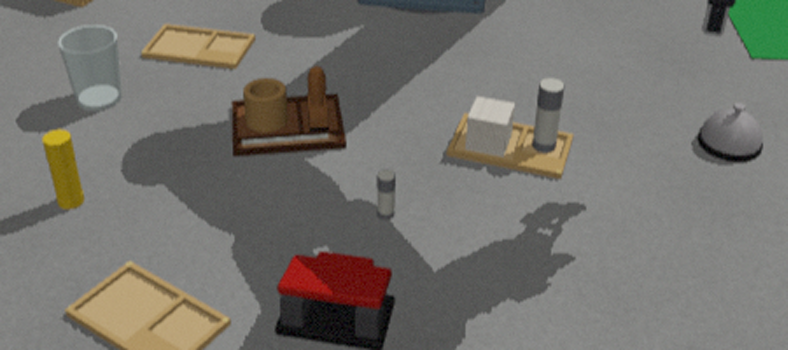

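All four items stand upright in their pockets: the tape at (265,105) and stamp at (317,100) in walnut, the notes at (490,125) and tall glue at (547,115) in bamboo. Nothing else has moved.

```bash
python3 -c "
from workcell import ctrl
print(ctrl.sign_off())"
```

```text
the job is handed in; nothing more can be done
None
```

Both desk kits are made up in the order asked and handed in at about 34 s: the tape and stamp are in the walnut tray, the note block and tall glue stick are in the left-most bamboo tray, and everything else was left where it was.

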